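# Switch on the light box and hold a gel cassette slanted over it

## Robot

A 6-joint arm with a two-finger parallel gripper is mounted at the origin on a cart in front of the work surface, level with it; the furniture and walls round the work are solid. World frame = base frame: x ahead of the robot, y to its left, z up, the work surface at z = 0. Lengths are in m, angles in rad, forces in N, time in s.
With the tool pointing down it reaches from about 0.375 to 0.9 m from the base axis. Payload 3.1 kg.
Tool frame: the origin (TCP) lies at the centre of the arm's flange, where the gripper is bolted on; the fingertips stand 182 mm ahead of it and the grasp point (between the pads) lies 164 mm ahead of it; z points along the fingers, y is the line along which they close (so a half turn about z gives the same grasp; the last joint's range is limited). The gripper opens to 87 mm and grips with 3 to 60 N. Pads are 19 mm wide; open, the fingers measure 117 mm over their backs; the gripper's body (75 mm by 190 mm) begins 51 mm behind the grasp point.
Start: joints at [-1.286, 0.527, 1.433, -0, 1.181, -0.178], TCP at [0.28, -0.559, 0.405] pointing down, gripper open.
Joint ranges: [-3.08, 3.08], [-0.75, 2.2], [0.22, 2.44], [-1.43, 4.57], [0, 2.65], [-2.85, 2.85]. Speed limits (rad/s): [2.79, 2.79, 3.14, 3.14, 3.14, 3.14].

## Interface

Orientations are given as a unit quaternion [x, y, z, w].
In Python, from rig import * gives the robot as it stands.
- The arm moves only by the tool move_arm, never from a script. Its argument "commands" is a list that holds one entry, the list of rows, each a list of 6 numbers: the shift along the tool's x, y, z in units of 40 mm (1.0 is 40 mm), then the turn, a rotation vector about the tool's x, y, z in rad. A call has 1 to 12 rows; each row is the pose to reach, as a shift and turn from the pose commanded when the call began, along the tool's axes at that moment; what a row does not reach only later rows make up. A row lasts 1/8 s, in which the tool goes at most 62.5 mm and 10.7 degrees, less where a joint would pass 70% of its speed; a pose out of reach is approached as far as the arm can. A call with a gripper value outside its range is refused whole. "claw" is the closure, from -1 (fully open) to 1 (shut), so that 0 is half open, set as the call begins (left out, the last holds). The fingers move at their own pace and stop on an object; "squeeze" is the grip in N (left out, the last holds). Time passes only in rows, so rows that repeat a pose let the fingers close. It gives the time, the measured TCP pose, the force, the opening and the grip force at its end, in the units of the state.
- get_obs(): the state, without advancing time (a new reading comes with each control period).
- camera(name): name is "scene" or "top" or "wrist"; returns a dict with "pixels" (420x560x3 uint8, blue, green, red), "range_z" (420x560 float32, m along the optical axis (not along the pixel's ray), 0 where there is no reading), "camera_matrix" (3x3 intrinsics, pixels), "extrinsics" (4x4, takes a point from world to camera coordinates). Camera axes: x right, y up, looking along -z (the intrinsics and any distortion apply to the point x, -y, -z); pixel columns grow to the right and rows downward; lengths in m; the calibration is good to about 2 mm. A picture is of the moment at which its call begins.
- hand_in(): hands the job in; it is judged then, once.
The state is a dict: "time": time; "q": joint angles; "joint_velocities": joint speeds; "joint_torque": joint torques, N m; "position": TCP position; "tool_rot": TCP orientation; "ft_force": force on the tool from outside, world axes, zero at the start; "moment": the same for the moment, N m; "grip_width": finger opening in m; "grip_force": force on a finger pad.
Only numpy, scipy, OpenCV 4.12 (cv2) and the standard library are available. Lean on these libraries where they do the work, as an engineer would, in place of code of your own. Each camera call takes 0.05 s, during which the arm holds its last target. There are 200 camera calls.

## Task

Switch on the light box: with the gripper, press the hinged treadle at its front fully down to its stop for a moment, then let it spring back up. Then take the taller of the two gel cassettes out of the rack by its tab and hold it for viewing with its window over the middle of the light box's white panel, tab uppermost, lifted well clear of the box (about 8 cm of air below it), leaning about 45 degrees from upright with its bottom edge level. Finish while still holding it there, at rest; leave the shorter cassette and everything else where it is.

Things in the scene. Friction and masses are not known exactly. Their poses are not given: they have to be found in the camera images.
- rack: White two-slot rack, fixed to the worktop, 150 x 118 mm, 44 mm high. Origin: centre of its underside; z up. Its two slots run along its y axis at x = -40 and x = +40 mm; slot floor at z = 8 mm, slot walls 37 mm high above that floor, slot 10.5 mm wide for 8 mm cassettes. Each slot holds one cassette standing upright; which slot holds which varies. The rack stands left or right of the light box.
- tall_cassette: The taller gel cassette, loose, about 60 to 110 g: grey plastic frame with a clear window, 90 mm wide (its y), 8 mm thick (its x), 110 mm high, with a grip tab of the same thickness on the middle of its top edge, 40 mm wide (y) and 28 mm high (total height 138 mm). Origin: middle of its bottom edge; z runs up to the tab. At the start it stands upright in a rack slot, origin at the slot floor, its faces along the slot; it can rock a few degrees in the slot.
- tall_cassette_tab (a point): Centre of the tall cassette's tab, 124 mm above its bottom edge: where to pinch it, across its 8 mm thickness.
- tall_cassette_window (a point): Centre of the tall cassette's window, 55 mm above its bottom edge.
- tall_cassette_foot (a point): Middle of the tall cassette's bottom edge.
- short_cassette: The shorter gel cassette, loose, same make and tab but its frame is only 80 mm high (total height 108 mm). Origin: middle of its bottom edge. It stays in its slot.
- light_box: Light box, fixed to the worktop, 172 mm deep (x) and 150 mm wide (y). Origin: centre of its underside; z up. Its grey housing with the white viewing panel on top reaches from x = -26 to +86 mm, top at z = 40 mm; the treadle lies in front of it (towards its -x). Stands left or right of the rack.
- lamp (a point): Centre of the white viewing panel (92 x 130 mm), on its top surface, 40 mm above the worktop; at x = +30 mm of the light box.
- treadle (a joint): Angle of the treadle: 0 when up (at rest), grows as it is pressed, stop at 0.28 rad. It is a ribbed aluminium plate 54 mm deep and 116 mm wide, hinged along its edge next to the housing, 33 mm in front of the light box's origin and 30 mm above the worktop. A spring returns it: at the pad point about 4 N starts it and 10 N brings it to the stop.
- treadle_pad (a point): Point on top of the treadle near its free front edge, 42 mm in front of the hinge line, about 34.5 mm above the worktop when up; pressed to the stop it is about 12 mm lower.
- petri_stack: Stack of petri dishes, 91 mm across, 45 mm high, standing on the worktop near the front edge; bystander.
- marker_blue: Marker pen lying on the worktop between rack and light box, 128 mm long, 14 mm high; bystander.
- spatula: Steel spatula lying near the front edge, 210 mm long, 8 mm high; bystander.
- bench_timer: Small digital timer lying flat behind the work, 62 x 66 mm, 18 mm high; bystander.
- small_beaker: Small glass beaker, 44 mm across, 60 mm high, standing at the right; bystander.

How it is judged:
By the outcome, as a careful person would: the job done as asked, in the order asked, and still so for the second after the job is handed in, while the arm keeps its last pose, push and grip.
It also fails if it takes over 64 s, if anything falls off the work surface, if the arm or the gripper's body presses on something with over 40 N, if the wrist force passes 120 N, or if a joint passes its speed limit or range.

## Working session

There is one attempt and no reset: what is moved stays moved. The work goes in short steps, Python scripts to look and compute and a tool call to move; the robot and the scene stay as the last step left them, time stands still between calls to the robot, and variables do not carry over. Pictures are saved under pics/ and viewed, at most 10 in all, crops included, and the job is handed in when it is done.

Besides the shell and the picture viewer there is one more tool, called after "Emit:" by a JSON object that holds its "fn" and its "kwargs". move_arm: Moves the arm, as the interface text tells. Its arguments: {"type":"object","properties":{"commands":{"type":"array","items":{"type":"array","items":{"type":"array","items":{"type":"number"}}}},"claw":{"type":"number"},"squeeze":{"type":"number"}},"required":["commands"]}

```bash
ls; mkdir -p pics; python3 - <<'E'
from rig import *
import cv2,numpy as np
o=get_obs();print({k:np.round(v,3) for k,v in o.items()})
for n in("scene","top"):
    c=camera(n);cv2.imwrite(f"pics/{n}0.png",c["pixels"]);np.savez(f"{n}0.npz",**c)
    print(n,c["camera_matrix"],c["extrinsics"].round(4),c.keys())
E
```

```text
pics
{'time': np.float64(0.0), 'q': array([-1.286,  0.528,  1.434,  0.   ,  1.181, -0.179]), 'joint_velocities': array([ 0.003,  0.   ,  0.   , -0.   ,  0.   ,  0.002]), 'joint_torque': array([-1.0000e-03, -4.4004e+01, -1.7659e+01,  6.3000e-02,  5.8000e-02,
       -0.0000e+00]), 'position': array([ 0.28 , -0.559,  0.404]), 'tool_rot': array([ 0.973,  0.23 , -0.   , -0.001]), 'ft_force': array([ 0.429, -0.491,  0.777]), 'moment': array([-0.004,  0.024, -0.03 ]), 'grip_force': np.float64(0.0), 'grip_width': np.float64(0.087)}
scene [[417.8751268    0.         283.31950662]
 [  0.         417.8751268  206.93142508]
 [  0.           0.           1.        ]] [[-0.8057 -0.5922 -0.0138  0.3783]
 [ 0.3839 -0.5398  0.7492 -0.3185]
 [-0.4511  0.5983  0.6622 -0.6964]
 [ 0.      0.      0.      1.    ]] dict_keys(['pixels', 'range_z', 'camera_matrix', 'extrinsics'])
top [[534.06026544   0.         290.11520559]
 [  0.         534.06026544 203.17576717]
 [  0.           0.           1.        ]] [[ 0.0065 -0.9999  0.016  -0.0889]
 [ 0.9969  0.0077  0.0786 -0.5251]
 [-0.0787  0.0155  0.9968 -1.41  ]
 [ 0.      0.      0.      1.    ]] dict_keys(['pixels', 'range_z', 'camera_matrix', 'extrinsics'])
```

View pics/scene0.png

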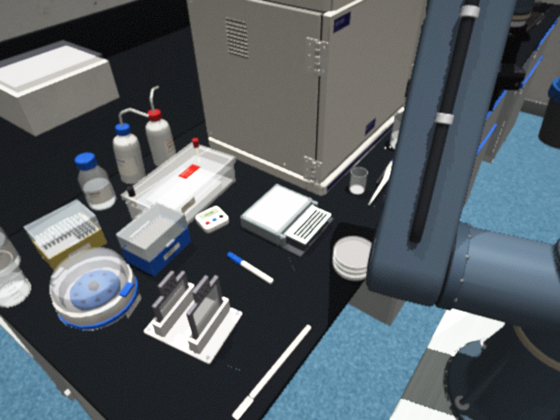

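View pics/top0.png

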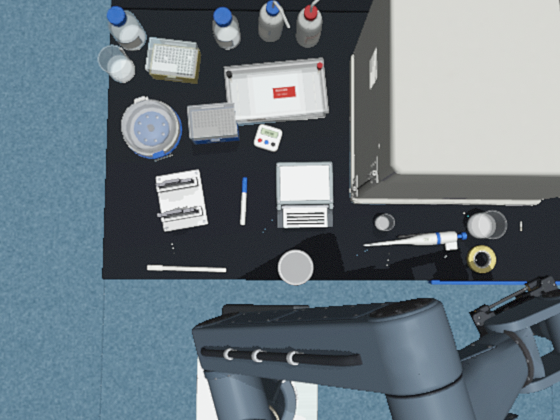

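The top view shows the light box at about (305,195) with its treadle towards the robot, and the rack at about (182,200) with two cassettes at (178,182) and (180,212). The oven stands close to the right of the light box. In the scene view the nearer cassette, at (207,305), looks taller. Next I measure.

```bash
cat > h.py <<'E'
import numpy as np,cv2
def cloud(c):
    K=c["camera_matrix"];E=c["extrinsics"];z=c["range_z"]
    v,u=np.indices(z.shape)
    p=np.stack([(u-K[0,2])*z/K[0,0],-(v-K[1,2])*z/K[1,1],-z],-1)
    w=(p-E[:3,3])@E[:3,:3]; w[z<=0]=np.nan; return w
def ray(c,uv,h):
    K=c["camera_matrix"];E=c["extrinsics"];uv=np.atleast_2d(uv).astype(float)
    d=np.stack([(uv[:,0]-K[0,2])/K[0,0],-(uv[:,1]-K[1,2])/K[1,1],-np.ones(len(uv))],-1)@E[:3,:3]
    o=-E[:3,:3].T@E[:3,3]; return o+d*((h-o[2])/d[:,2])[:,None]
def rect(c,m,h,draw=None):
    cs,_=cv2.findContours(m.astype(np.uint8),cv2.RETR_EXTERNAL,cv2.CHAIN_APPROX_NONE)
    k=max(cs,key=cv2.contourArea)[:,0]; w=ray(c,k,h)[:,:2]
    (cx,cy),(a,b),t=cv2.minAreaRect((w*1000).astype(np.float32)); return cx,cy,a,b,t
E
python3 - <<'E'
from h import *
T=dict(np.load("top0.npz"));S=dict(np.load("scene0.npz"))
for n,c in(("top",T),("scene",S)):
    w=cloud(c);x,y,z=w[...,0],w[...,1],w[...,2]
    g=c["pixels"].min(-1)
    b=c["pixels"]
    if n=="top":
        for nm,(u0,u1,v0,v1),h,lo in(("rack",(145,220,165,240),.044,150),("panel",(270,340,155,206),.04,170),("box",(270,340,155,207),.04,80),("treadle",(270,340,207,235),.034,90)):
            m=np.zeros(z.shape,bool);m[v0:v1,u0:u1]=g[v0:v1,u0:u1]>lo
            if nm=="treadle": m=cv2.morphologyEx(m.astype(np.uint8),cv2.MORPH_CLOSE,np.ones((5,5)))
            print(nm,np.round(rect(c,m,h),1), 'z',np.nanmedian(z[m.astype(bool)]).round(4))
    # cassettes: points above 0.06 near rack
    r=(x>.4)&(x<.65)&(y>.0)&(y<.3)&(z>.055)
    L,lab,st,_=cv2.connectedComponentsWithStats(r.astype(np.uint8))
    for i in range(1,L):
        if st[i,4]>15:
            q=w[lab==i];print(n,st[i],"min",q.min(0).round(3),"max",q.max(0).round(3),"med",np.median(q,0).round(3))
    f=(z>.05)&(x>.3)&(x<.9)&(y<.1)&(y>-.5)
    print(n,'ovens edge y max',[ (a,np.nanmax(y[(z>.1)&(x>a)&(x<a+.05)&(y<0)],initial=-9).round(3)) for a in (.4,.45,.5,.55,.6,.65,.7)])
im=cv2.resize(T["pixels"][150:245,140:345],None,fx=3.9,fy=3.9,interpolation=cv2.INTER_CUBIC);cv2.imwrite("pics/topcrop.png",im)
im=cv2.resize(S["pixels"][170:370,130:345],None,fx=3,fy=3,interpolation=cv2.INTER_CUBIC);cv2.imwrite("pics/scrop.png",im)
E
```

```text
rack [529.9 206.8 147.3 126.1  10.1] z 0.0088
panel [ 579.8 -121.8  106.9  145.3    1.7] z 0.0395
box [ 5.771e+02 -1.226e+02  1.203e+02  1.510e+02  5.000e-01] z 0.0391
treadle [ 4.883e+02 -1.235e+02  5.310e+01  1.462e+02  4.000e-01] z 0.0326
top [144 152  22   7  87] min [0.636 0.241 0.056] max [0.65  0.299 0.088] med [0.646 0.266 0.076]
top [156 178  37  10 176] min [0.561 0.17  0.056] max [0.583 0.26  0.123] med [0.571 0.211 0.09 ]
top [158 208  40  11 200] min [0.482 0.156 0.055] max [0.505 0.245 0.153] med [0.492 0.196 0.118]
top ovens edge y max [(0.4, np.float64(-9.0)), (0.45, np.float64(-9.0)), (0.5, np.float64(-0.24)), (0.55, np.float64(-0.239)), (0.6, np.float64(-0.24)), (0.65, np.float64(-0.24)), (0.7, np.float64(-0.24))]
scene [152 270  36  48 790] min [0.559 0.17  0.055] max [0.583 0.259 0.119] med [0.569 0.218 0.086]
scene [ 186  275   37   60 1182] min [0.48  0.156 0.055] max [0.503 0.246 0.149] med [0.49  0.205 0.1  ]
scene [106 282  29  28 289] min [0.634 0.24  0.055] max [0.65  0.3   0.088] med [0.647 0.275 0.075]
scene ovens edge y max [(0.4, np.float64(-9.0)), (0.45, np.float64(-9.0)), (0.5, np.float64(-0.24)), (0.55, np.float64(-0.238)), (0.6, np.float64(-0.239)), (0.65, np.float64(-0.239)), (0.7, np.float64(-0.248))]
```

View pics/topcrop.png

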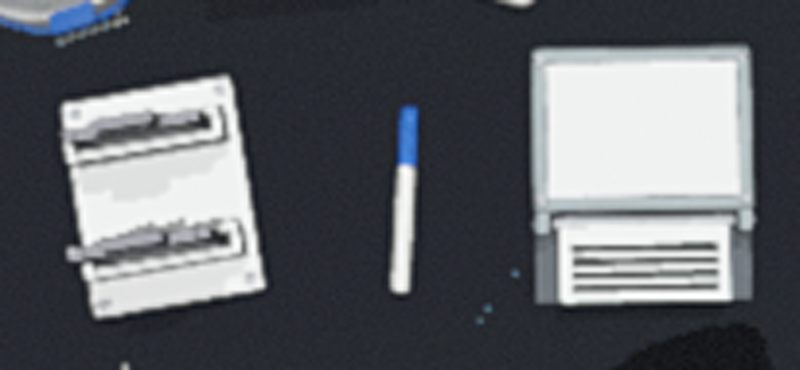

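View pics/scrop.png

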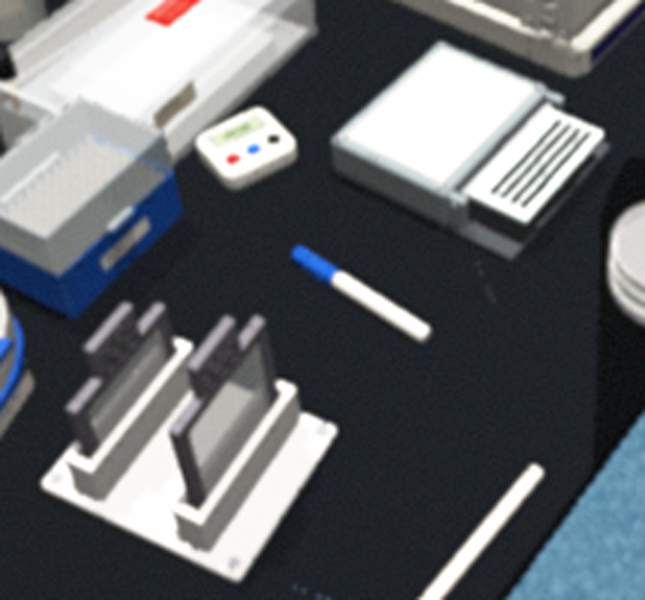

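The front cassette (top crop at about (150,240), scene crop at about (220,410)) is the tall one: its top reaches z≈0.15 against 0.12 for the other. The treadle faces the robot (top crop at about (645,265)). Next come the tab fit and the first move deltas.

```bash
cat >> h.py <<'E'
from scipy.spatial.transform import Rotation as R
def goal(o,p,Rt):
    R0=R.from_quat(o["tool_rot"]); d=R0.inv().apply(np.array(p)-o["position"])/.04
    return np.round(d,2),np.round((R0.inv()*R.from_matrix(Rt)).as_rotvec(),3)
def frame(y,z):
    y=np.array(y,float);z=np.array(z,float);y/=np.linalg.norm(y);z/=np.linalg.norm(z);return np.stack([np.cross(y,z),y,z],1)
E
python3 - <<'E'
from h import *
from rig import *
for n in("top","scene"):
    c=dict(np.load(n+"0.npz"));w=cloud(c).reshape(-1,3);x,y,z=w.T
    for nm,x0,x1,h in(("tall",.46,.53,.122),("short",.54,.61,.092)):
        for lab,a,b in(("tab",h,h+.03),("frame",.06,h-.006)):
            q=w[(x>x0)&(x<x1)&(y>.1)&(y<.28)&(z>a)&(z<b)]
            v=np.linalg.svd(q-q.mean(0))[2]
            print(n,nm,lab,len(q),"mean",q.mean(0).round(4),"yr",q[:,1].min().round(3),q[:,1].max().round(3),"nrm",v[2].round(3),"yaw",np.degrees(np.polyfit(q[:,1],q[:,0],1)[0]).round(1), "lo/hi x",np.percentile(q[:,0],[5,95]).round(4),"zmax",q[:,2].max().round(3))
    ov=w[(y<-.25)&(y>-.5)&(z>.1)&(x>.4)];print("oven xmin",ov[:,0].min(), np.percentile(ov[:,0],1))
o=get_obs();print(goal(o,[.36,-.30,.40],frame([0,-1,0],[0,0,-1])),goal(o,[.473,-.122,.25],frame([0,-1,0],[0,0,-1])))
E
```

```text
top tall tab 70 mean [0.4928 0.1998 0.1427] yr 0.181 0.238 nrm [-0.972 -0.189  0.142] yaw -10.4 lo/hi x [0.4873 0.4983] zmax 0.15
top tall frame 72 mean [0.4925 0.1969 0.09  ] yr 0.156 0.245 nrm [-0.98  -0.197  0.027] yaw -11.3 lo/hi x [0.4831 0.503 ] zmax 0.116
top short tab 75 mean [0.5712 0.2123 0.111 ] yr 0.171 0.247 nrm [-0.971 -0.18   0.158] yaw -9.8 lo/hi x [0.5659 0.5768] zmax 0.121
top short frame 51 mean [0.571  0.2124 0.0761] yr 0.17 0.26 nrm [-0.98  -0.177  0.092] yaw -10.4 lo/hi x [0.5614 0.5809] zmax 0.086
oven xmin 0.5288197815135232 0.5294593041130137
scene tall tab 251 mean [0.4903 0.2031 0.1382] yr 0.181 0.221 nrm [-0.981 -0.14   0.131] yaw -8.3 lo/hi x [0.4865 0.4953] zmax 0.149
scene tall frame 717 mean [0.4902 0.2044 0.0877] yr 0.156 0.246 nrm [-0.985 -0.172 -0.019] yaw -10.0 lo/hi x [0.482  0.4972] zmax 0.116
scene short tab 241 mean [0.5692 0.2155 0.1078] yr 0.194 0.234 nrm [-0.978 -0.163  0.129] yaw -9.4 lo/hi x [0.565  0.5743] zmax 0.119
scene short frame 336 mean [0.5687 0.2177 0.0725] yr 0.17 0.259 nrm [-0.983 -0.171 -0.073] yaw -10.0 lo/hi x [0.5608 0.5763] zmax 0.086
oven xmin 0.5281679826479881 0.535663315578265
(array([ 4.69, -4.88,  0.11]), array([-0.002,  0.   ,  0.464])) (array([ 9.21, -7.59,  3.87]), array([-0.002,  0.   ,  0.464]))
```

Emit:
{"fn": "move_arm", "kwargs": {"commands": [[[1.2,-1.2,0,0,0,0.15],[2.4,-2.4,0,0,0,0.3],[3.6,-3.7,0,0,0,0.4],[4.7,-4.9,0.1,0,0,0.464],[5.8,-5.6,1,0,0,0.464],[7,-6.3,2,0,0,0.464],[8.2,-7,3,0,0,0.464],[9.2,-7.6,3.87,0,0,0.464],[9.2,-7.6,3.87,0,0,0.464],[9.2,-7.6,3.87,0,0,0.464],[9.2,-7.6,3.87,0,0,0.464],[9.2,-7.6,3.87,0,0,0.464]]], "claw": 1, "squeeze": 10}}

```text
time: 1.6
position: [0.4726, -0.1234, 0.2507]
tool_rot: [1.0, -0.001, 0.001, 0.0]
ft_force: [-1.1, 0.5, 1.2]
grip_width: 0.001
grip_force: 0.0
```

```bash
python3 - <<'E'
from h import *
from rig import *
o=get_obs();print(o["time"],o["q"].round(3),o["position"].round(4),o["tool_rot"].round(4),o["ft_force"].round(2),o["grip_width"])
print(goal(o,[.473,-.122,.2205],frame([0,-1,0],[0,0,-1])))
c=camera("scene");cv2.imwrite("pics/s1.png",cv2.resize(c["pixels"][120:320,200:440],None,fx=3,fy=3))
E
```

```text
1.6 [-0.485  0.607  1.901 -0.     0.632  1.088] [ 0.4726 -0.1234  0.2507] [ 1.e+00 -9.e-04  7.e-04  4.e-04] [-1.09  0.49  1.22] 0.0010193011724996621
(array([ 0.01, -0.04,  0.76]), array([ 0.001, -0.001, -0.002]))
```

View pics/s1.png

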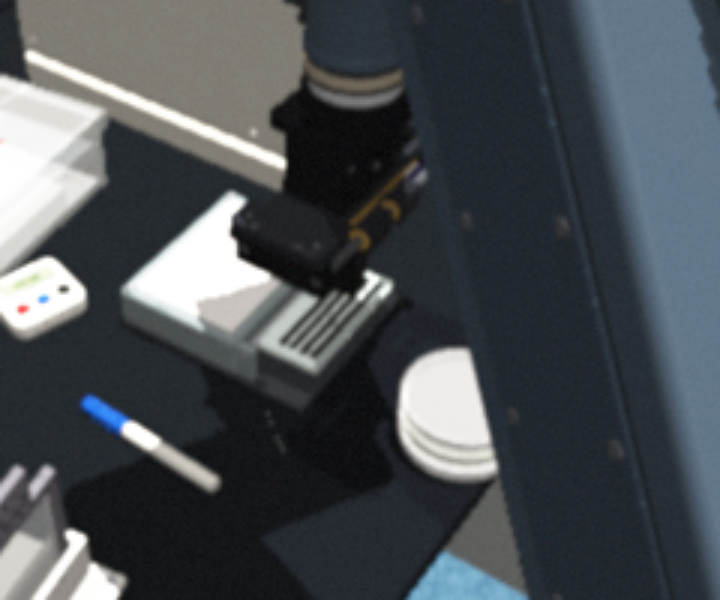

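The closed fingers hang over the treadle at about (345,285) in the crop. I now press down in small steps.

Emit:
{"fn": "move_arm", "kwargs": {"commands": [[[0,0,0.4,0,0,0],[0,0,0.7,0,0,0],[0,0,0.85,0,0,0],[0,0,0.95,0,0,0],[0,0,1.0,0,0,0],[0,0,1.05,0,0,0],[0,0,1.1,0,0,0],[0,0,1.1,0,0,0],[0,0,1.1,0,0,0]]]}}

```text
time: 2.78
position: [0.4726, -0.1226, 0.2071]
tool_rot: [1.0, 0.0, 0.0, 0.0]
ft_force: [-3.3, -0.7, 10.8]
grip_width: 0.0005
grip_force: 5.4
```

Emit:
{"fn": "move_arm", "kwargs": {"commands": [[[0,0,0.03,0,0,0],[0,0,0.06,0,0,0],[0,0,0.09,0,0,0],[0,0,0.09,0,0,0],[0,0,0.09,0,0,0]]]}}

```text
time: 3.4
position: [0.4726, -0.1225, 0.2053]
tool_rot: [1.0, 0.0, 0.001, 0.001]
ft_force: [-4.9, 0.3, 26.0]
grip_width: 0.0005
grip_force: 13.3
```

The force jumped from 11 to 26 N while the tool travelled half of what was commanded, so the treadle is on its stop. I push a touch more, hold, then release.

Emit:
{"fn": "move_arm", "kwargs": {"commands": [[[0,0,0.02,0,0,0],[0,0,0.02,0,0,0],[0,0,0.02,0,0,0]]]}}

```text
time: 3.78
position: [0.4726, -0.1225, 0.2051]
tool_rot: [1.0, 0.0, 0.001, 0.001]
ft_force: [-5.7, 0.8, 32.2]
grip_width: 0.0004
grip_force: 16.1
```

Emit:
{"fn": "move_arm", "kwargs": {"commands": [[[0,0,-0.3,0,0,0],[0,0,-0.8,0,0,0],[0,0,-1.8,0,0,0],[0,0,-3,0,0,0],[0,0,-3.5,0,0,0],[0,0,-3.5,0,0,0],[0,0,-3.5,0,0,0]]]}}

```text
time: 4.65
position: [0.4723, -0.1222, 0.3408]
tool_rot: [1.0, -0.0, -0.001, -0.0]
ft_force: [-0.4, -0.2, -0.3]
grip_width: 0.0006
grip_force: 0.0
```

```bash
python3 - <<'E'
from h import *
from rig import *
o=get_obs();print(o["time"],o["q"].round(3),o["position"].round(4),o["tool_rot"].round(4),o["ft_force"].round(2))
t=np.radians(10);F=frame([np.cos(t),np.sin(t),0],[0,0,-1])
print(goal(o,[.493,.201,.37],F))
c=camera("scene");cv2.imwrite("pics/s2.png",cv2.resize(c["pixels"][120:320,200:440],None,fx=3,fy=3))
w=cloud(c);m=(abs(w[...,0]-.473)<.006)&(abs(w[...,1]+.09)<.03)&(w[...,2]<.06);print("treadle z",np.median(w[m][:,2]))
c0=dict(np.load("scene0.npz"));w=cloud(c0);m=(abs(w[...,0]-.473)<.006)&(abs(w[...,1]+.09)<.03)&(w[...,2]<.06);print("before z",np.median(w[m][:,2]))
E
```

```text
4.65 [-0.483  0.443  1.836 -0.     0.864  1.088] [ 0.4723 -0.1222  0.3408] [ 1.e+00 -1.e-04 -7.e-04 -4.e-04] [-0.42 -0.16 -0.26]
(array([ 0.51, -8.08, -0.73]), array([-0.002,  0.   , -1.746]))
treadle z 0.008398032281429154
before z 0.007942687902448009
```

View pics/s2.png

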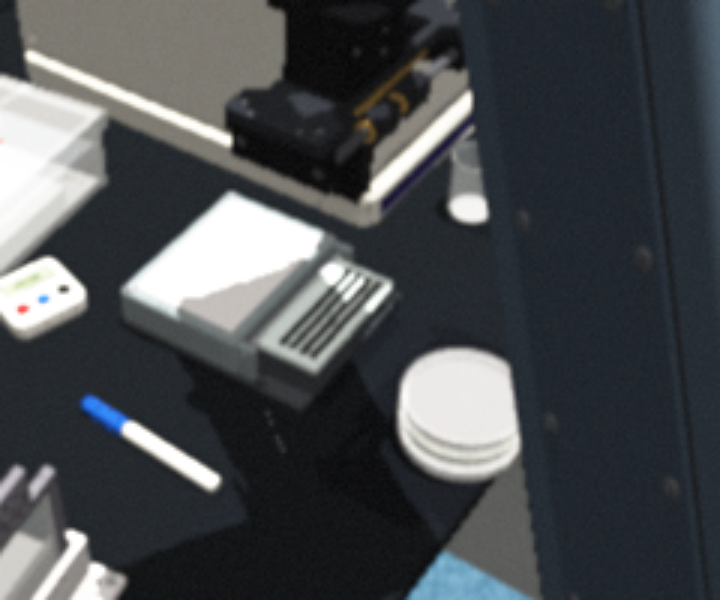

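The treadle is back up, as before (crop at about (330,315)). Now I move above the tall cassette's tab with the fingers half open.

Emit:
{"fn": "move_arm", "kwargs": {"commands": [[[0.05,-0.8,-0.5,0,0,-0.18],[0.1,-1.6,-0.7,0,0,-0.36],[0.15,-2.5,-0.73,0,0,-0.54],[0.2,-3.4,-0.73,0,0,-0.72],[0.25,-4.3,-0.73,0,0,-0.9],[0.3,-5.2,-0.73,0,0,-1.08],[0.35,-6,-0.73,0,0,-1.26],[0.4,-6.8,-0.73,0,0,-1.44],[0.45,-7.5,-0.73,0,0,-1.62],[0.51,-8.08,-0.73,0,0,-1.746],[0.51,-8.08,-0.73,0,0,-1.746],[0.51,-8.08,-0.73,0,0,-1.746]]], "claw": 0}}

```text
time: 6.2
position: [0.4929, 0.2004, 0.3696]
tool_rot: [0.643, 0.766, -0.001, -0.001]
ft_force: [-0.1, -1.2, 0.5]
grip_width: 0.0434
grip_force: 0.0
```

Emit:
{"fn": "move_arm", "kwargs": {"commands": [[[0,0,0,0,0,0],[0,0,0,0,0,0],[0,0,0,0,0,0]]]}}

```text
time: 6.58
position: [0.4933, 0.2003, 0.3708]
tool_rot: [0.643, 0.766, 0.0, 0.0]
ft_force: [1.0, -0.6, 0.0]
grip_width: 0.0435
grip_force: 0.0
```

```bash
python3 - <<'E'
from h import *
from rig import *
o=get_obs();print(o["time"],o["q"].round(3),o["position"].round(4),o["tool_rot"].round(4),o["ft_force"].round(2),o["grip_width"])
t=np.radians(10);F=frame([np.cos(t),np.sin(t),0],[0,0,-1])
print(goal(o,[.493,.201,.296],F))
c=camera("wrist");cv2.imwrite("pics/w1.png",c["pixels"])
w=cloud(c).reshape(-1,3);x,y,z=w.T
n=np.array([np.cos(t),np.sin(t)]);e=np.array([-np.sin(t),np.cos(t)])
q=w[(z>.124)&(z<.16)&(abs(x-.493)<.03)&(abs(y-.2)<.05)]
for k in (n,e):
    s=(q[:,:2]-[.493,.201])@k;print(len(q),np.percentile(s,[2,10,50,90,98]).round(4))
if len(q):print(q[:,2].min(),q[:,2].max())
E
```

```text
6.575 [0.176 0.449 1.701 0.    0.992 0.002] [0.4933 0.2003 0.3708] [0.643  0.7659 0.     0.    ] [ 1.03 -0.56  0.03] 0.04354963289347572
(array([ 0.02, -0.  ,  1.87]), array([ 0.   , -0.   , -0.001]))
882 [-0.0033 -0.0025  0.0007  0.0044  0.0052]
882 [-0.0169 -0.0131  0.0041  0.0203  0.021 ]
0.1242405951029992 0.14995863328553183
```

View pics/w1.png

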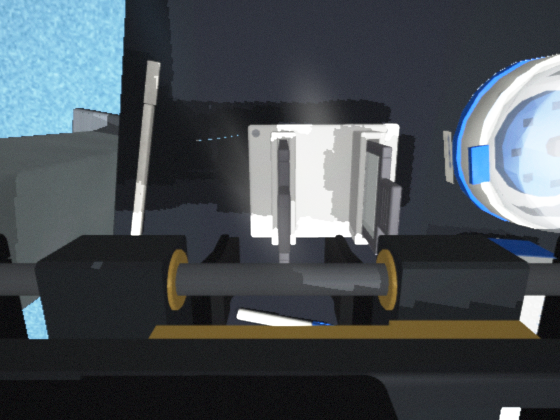

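The tab at about (284,200) lies midway between the fingers (225 and 345), square to them. I descend and grip.

Emit:
{"fn": "move_arm", "kwargs": {"commands": [[[0.03,0.02,0.6,0,0,0],[0.03,0.02,1.1,0,0,0],[0.03,0.02,1.5,0,0,0],[0.03,0.02,1.75,0,0,0],[0.03,0.02,1.87,0,0,0],[0.03,0.02,1.87,0,0,0],[0.03,0.02,1.87,0,0,0]]]}}

```text
time: 7.5
position: [0.494, 0.2021, 0.2965]
tool_rot: [0.643, 0.766, 0.0, 0.0]
ft_force: [-0.8, -0.5, 0.6]
grip_width: 0.0433
grip_force: 0.0
```

Emit:
{"fn": "move_arm", "kwargs": {"commands": [[[0,0,0,0,0,0],[0,0,0,0,0,0],[0,0,0,0,0,0],[0,0,0,0,0,0],[0,0,0,0,0,0],[0,0,0,0,0,0],[0,0,0,0,0,0]]], "claw": 1, "squeeze": 35}}

```text
time: 8.38
position: [0.4938, 0.2021, 0.296]
tool_rot: [0.643, 0.766, 0.0, 0.0]
ft_force: [0.1, 0.4, -0.0]
grip_width: 0.0073
grip_force: 35.0
```

Gripped (opening 7.3 mm, 35 N). I lift straight out of the slot, then check wrist feasibility for the tilt options.

Emit:
{"fn": "move_arm", "kwargs": {"commands": [[[0,0,-0.2,0,0,0],[0,0,-0.6,0,0,0],[0,0,-1.1,0,0,0],[0,0,-1.7,0,0,0],[0,0,-2.3,0,0,0],[0,0,-2.9,0,0,0],[0,0,-3.5,0,0,0],[0,0,-4,0,0,0],[0,0,-4,0,0,0],[0,0,-4,0,0,0]]]}}

```text
time: 9.62
position: [0.4933, 0.202, 0.4553]
tool_rot: [0.643, 0.766, -0.001, -0.001]
ft_force: [-0.0, -0.0, -0.6]
grip_width: 0.0074
grip_force: 35.0
```

```bash
python3 - <<'E'
from h import *
from rig import *
o=get_obs();q=o["q"];print(o["time"],q.round(3),o["position"].round(4),o["ft_force"].round(2),o["grip_width"],o["grip_force"])
c=camera("scene");cv2.imwrite("pics/s3.png",c["pixels"]);np.savez("s3.npz",**c)
C=R.from_euler("z",90,degrees=True)
A=lambda q1,th:R.from_euler("ZY",[q1,th])
fk=A(q[0],q[1]+q[2])*R.from_euler("ZYZ",q[3:])*C
print("model err",(fk.inv()*R.from_quat(o["tool_rot"])).magnitude())
s=.7071
for nm,z,az in(("left",(0,-s,-s),0),("near",(s,0,-s),-.5),("far",(-s,0,-s),-.3)):
  for sg in(1,-1):
    z=np.array(z);xx=sg*np.cross([0,0,1],z);y=np.cross(z,xx/np.linalg.norm(xx))
    M=R.from_matrix(frame(y,z))
    for th in(1.9,2.2,2.5):
      W=A(az,th).inv()*M*C.inv();print(nm,sg,th,W.as_euler("ZYZ").round(2))
# planar fit
D=[(.527,1.433,.28,-.559,.404),(.607,1.901,.4726,-.1234,.2507),(.443,1.836,.4723,-.1222,.3408),(.449,1.701,.4933,.2003,.3708),(q[1],q[2],*o["position"])]
r=[];b=[]
for a2,a3,X,Y,Z in D:
  r+=[[1,0,np.sin(a2),np.sin(a2+a3)],[0,1,np.cos(a2),np.cos(a2+a3)]];b+=[np.sqrt(X*X+Y*Y-.111**2),Z]
print(np.linalg.lstsq(np.array(r),np.array(b),rcond=None)[:2])
E
```

```text
9.625 [ 0.179  0.344  1.6   -0.     1.199  0.004] [0.4933 0.202  0.4553] [-0.04 -0.03 -0.62] 0.007350099582188083 34.995944439433515
model err 3.238279883033386e-16
left 1 1.9 [-0.81  1.34  1.81]
left 1 2.2 [-0.89  1.14  2.05]
left 1 2.5 [-1.03  0.97  2.33]
left -1 1.9 [-0.81  1.34 -1.33]
left -1 2.2 [-0.89  1.14 -1.1 ]
left -1 2.5 [-1.03  0.97 -0.81]
near 1 1.9 [ 0.63  0.62 -0.9 ]
near 1 2.2 [ 1.02  0.41 -1.35]
near 1 2.5 [ 1.79  0.35 -2.17]
near -1 1.9 [0.63 0.62 2.24]
near -1 2.2 [1.02 0.41 1.79]
near -1 2.5 [1.79 0.35 0.97]
far 1 1.9 [-0.23  1.99  2.83]
far 1 2.2 [-0.21  1.7   2.9 ]
far 1 2.5 [-0.21  1.41  2.96]
far -1 1.9 [-0.23  1.99 -0.31]
far -1 2.2 [-0.21  1.7  -0.24]
far -1 2.5 [-0.21  1.41 -0.18]
(array([0.02378976, 0.20525149, 0.41606833, 0.38151518]), array([0.0017309]))
```

View pics/s3.png

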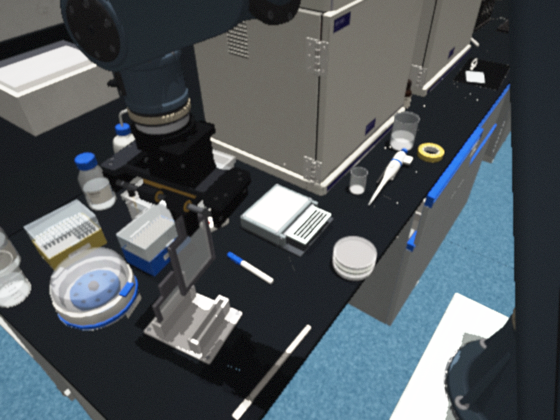

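The cassette is out of the rack at about (192,255) in the scene view, and the short one is still in its slot. I'll tilt with the gripper on the left, away from the oven; wrist joints ≈ (-0.9, 1.2, -1.1) are in range.

```bash
python3 - <<'E'
from h import *
from rig import *
o=get_obs();s=.7071
F=frame([0,s,-s],[0,-s,-s])
print(goal(o,[.578,.043,.42],F),goal(o,[.578,.043,.327],F))
E
```

```text
(array([-4.28,  1.39,  0.87]), array([ 0.649, -0.548, -1.318])) (array([-4.28,  1.4 ,  3.2 ]), array([ 0.649, -0.548, -1.318]))
```

Emit:
{"fn": "move_arm", "kwargs": {"commands": [[[-0.43,0.14,0.09,0.065,-0.055,-0.132],[-0.86,0.28,0.17,0.13,-0.11,-0.264],[-1.28,0.42,0.26,0.195,-0.164,-0.395],[-1.71,0.56,0.35,0.26,-0.219,-0.527],[-2.14,0.7,0.44,0.325,-0.274,-0.659],[-2.57,0.83,0.52,0.389,-0.329,-0.791],[-3.0,0.97,0.61,0.454,-0.384,-0.923],[-3.42,1.11,0.7,0.519,-0.438,-1.054],[-3.85,1.25,0.78,0.584,-0.493,-1.186],[-4.28,1.39,0.87,0.649,-0.548,-1.318],[-4.28,1.39,0.87,0.649,-0.548,-1.318],[-4.28,1.39,0.87,0.649,-0.548,-1.318]]]}}

```text
time: 11.18
position: [0.5781, 0.0435, 0.4204]
tool_rot: [0.001, 0.924, -0.382, 0.001]
ft_force: [-0.0, -0.1, -0.5]
grip_width: 0.0077
grip_force: 35.0
```

```bash
python3 - <<'E'
from h import *
from rig import *
o=get_obs();s=.7071
print(o["q"].round(3),o["position"].round(4),o["ft_force"].round(2),o["grip_width"])
print(goal(o,[.578,.043,.327],frame([0,s,-s],[0,-s,-s])))
E
```

```text
[ 0.034  0.507  1.538 -0.833  1.263 -1.2  ] [0.5781 0.0435 0.4204] [-0.   -0.09 -0.48] 0.007722332638289529
(array([0.01, 1.64, 1.66]), array([ 0.002,  0.   , -0.002]))
```

Emit:
{"fn": "move_arm", "kwargs": {"commands": [[[0,0.4,0.4,0,0,0],[0,0.8,0.8,0,0,0],[0,1.2,1.2,0,0,0],[0,1.5,1.5,0,0,0],[0,1.64,1.66,0,0,0],[0,1.64,1.66,0,0,0],[0,1.64,1.66,0,0,0],[0,1.64,1.66,0,0,0]]]}}

```text
time: 12.18
position: [0.5788, 0.0427, 0.3286]
tool_rot: [0.001, 0.924, -0.383, 0.002]
ft_force: [0.1, -0.4, -1.2]
grip_width: 0.0077
grip_force: 35.0
```

```bash
python3 - <<'E'
from h import *
from rig import *
o=get_obs();Rt=R.from_quat(o["tool_rot"]).as_matrix();z=Rt[:,2]
g=o["position"]+.164*z
print(o["time"],o["position"].round(4),"window",(g+.069*z).round(4),"foot",(g+.124*z).round(4),"z",z.round(3),"x",Rt[:,0].round(3),o["grip_width"],np.abs(o["joint_velocities"]).max())
for n in("scene","top"):
    c=camera(n);w=cloud(c);x,y,zz=w[...,0],w[...,1],w[...,2]
    m=(zz>.09)&(zz<.3)&(x>.51)&(x<.65)&(y>-.2)&(y<.03)
    # keep points close to expected cassette plane
    d=(w-(g+.069*z))@Rt[:,1];a=-(w-(g+.124*z))@z
    k=m&(abs(d)<.02)&(a<.115)
    q=w[k]; print(n,k.sum(),"plane offs",np.percentile(d[k],[5,50,95]).round(4),"along",np.percentile(a[k],[1,99]).round(4),"x",np.percentile(q[:,0],[1,99]).round(4),
      "slope",np.polyfit(a[k],d[k],1)[0].round(3))
    cv2.imwrite(f"pics/f_{n}.png",c["pixels"])
a=cv2.imread("pics/f_scene.png")[110:370,130:420];b=cv2.imread("pics/f_top.png")[110:370,130:420]
cv2.imwrite("pics/f.png",cv2.resize(np.hstack([a,b]),(800,360)))
E
```

```text
12.175 [0.5788 0.0427 0.3286] window [ 0.5796 -0.122   0.1638] foot [ 0.5798 -0.1609  0.1249] z [ 0.003 -0.707 -0.707] x [-1.    -0.    -0.004] 0.007685463107094052 0.00445339579269461
scene 207 plane offs [-0.0068 -0.0004  0.0026] along [0.0019 0.1148] x [0.5324 0.6153] slope -0.018
top 964 plane offs [-0.0062 -0.0028  0.0004] along [0.     0.1098] x [0.5336 0.6217] slope 0.004
```

View pics/f.png

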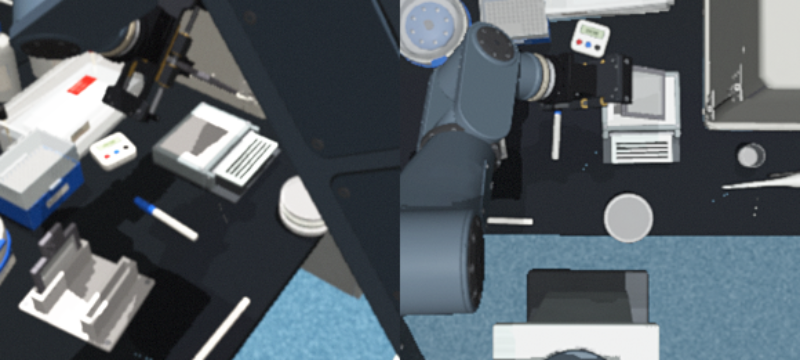

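The cassette hangs over the panel (right half, about (655,95)), leaning 45° with its foot about 82 mm above the box. The short cassette is still in its slot (left half, about (45,265)), and the marker, timer, petri stack, spatula and beaker have not moved.

```bash
python3 -c "
from rig import *
print(hand_in())"
```

```text
the job is handed in; nothing more can be done
None
```

The job is handed in: I pressed the treadle to its stop and it sprang back up. The tall cassette is held at rest with its window over the panel, leaning 45° with about 8 cm of air below it.

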